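# Set a plate to its line on the filing board

## Task

Get the aluminium plate on the filing board ready for filing: push it flush against the fence along the far side and slide it out over the board's open right-hand end until the black line across the plate lies right over the edge, with the short piece beyond the line overhanging. Only push it with the fingers, never lift or carry it, and leave the whetstone, the sanding block and the two collets where they are.

Things in the scene. Friction and masses are not known exactly. Their poses are not given: they have to be found in the camera images.
- board: Wooden filing board 200 (x) x 300 (y) mm, top 30 mm above the bench, fixed. Origin: centre of its underside. Along its far (+x) side a dark fence, 20 mm wide, 13 mm above the board's top, inner face at x = +80 mm, from y = -135 to +150 mm. The open end that the plate must overhang is the -y end face, y = -150 mm (robot's right).
- board_edge (a point): Middle of the board's top edge at its open -y end (board frame 0, -150, 30 mm); same axes as the board.
- plate: Loose aluminium plate 100 (x) x 160 (y) x 6 mm, about 0.27 kg, flat on the board, askew, off the fence. Origin: centre of its underside. Black 3 mm line across its top, middle 30 mm from the -y end (y = -50), that end toward the board's open end; two dark dots near the +y end. Flush with the fence: axes match the board's, origin at x = +30 mm in its frame. Stays put by friction.
- plate_line (a point): Middle of the black line, on the plate's top (plate frame 0, -50, 6 mm).
- whetstone: Loose grey whetstone 33 x 68 x 27 mm high on the bench left of the board. Origin: centre of its underside. Leave it alone.
- sanding_block: Loose brown sanding block 52 x 92 x 32 mm high on the bench on the robot's side of the board. Origin: centre of its underside. Leave it alone.
- collet_0: Loose steel collet 30 mm wide, 32 mm high, standing on the bench off the board's open end. Origin: centre of its underside. Leave it alone.
- collet_1: Loose steel collet 25 mm wide, 40 mm high, standing on the bench off the board's open end. Origin: centre of its underside. Leave it alone.

How it is judged (in metres and radians):
At the end, for the whole second after the job is handed in: The middle of the plate's line is within 4 mm of the board's open edge; the plate lies flat on the board, within 3 mm of the fence at its middle and parallel to it within 2 degrees, at rest; whetstone, sanding block and both collets within 20 mm of where they stood (y of plate_line in the frame of board_edge between -0.004 and 0.004 m and x of plate in the frame of board above 0.027 m and angle between the y axis of plate and the y axis of board, either way round below 0.035 rad and z of plate in the frame of board between 0.027 and 0.033 m and angle between plate's own z axis and vertical below 0.04 rad and linear speed of plate below 0.01 m/s and distance of each of whetstone, sanding_block, collet_0, collet_1 from where it was at the start of the episode below 0.02 m); the robot touches nothing.
It fails at once if the plate is lifted off the board (z of plate in the frame of board above 0.042 m).
It fails at once if the plate is tipped up (angle between plate's own z axis and vertical above 0.2 rad).
It fails at once if the whetstone, the sanding block or a collet is pushed away (distance of any of whetstone, sanding_block, collet_0, collet_1 from where it was at the start of the episode above 0.02 m).
It also fails if it takes over 59 s, if anything falls off the work surface, if the arm or the gripper's body presses on something with over 40 N, if the wrist force passes 120 N, or if a joint passes its speed limit or range.

## Robot

A 6-joint arm with a two-finger parallel gripper is mounted at the origin on a cart in front of the work surface, level with it; the furniture and walls round the work are solid. World frame = base frame: x ahead of the robot, y to its left, z up, the work surface at z = 0. Lengths are in mm, angles in degrees, forces in N, time in s.
With the tool pointing down it reaches from about 300 to 850 mm from the base axis. Payload 4.2 kg.
Tool frame: the origin (TCP) lies between the finger pads; the fingertips stand 8 mm ahead of it and the grasp point (between the pads) lies 11 mm behind it; x points along the fingers, y is the direction in which the jaws open and shut, and the axes are right-handed (so a half turn about x gives the same grasp; the last joint's range is limited). The gripper opens to 91 mm and grips with 3 to 60 N. Pads are 32 mm wide; open, the fingers measure 118 mm over their backs; the gripper's body (76 mm by 178 mm) begins 60 mm behind the grasp point.
Start: joints at [-74.37, 18.312, 89.639, -0, 72.044, -1.146], TCP at [165.967, -550.543, 221.976] pointing down, gripper open.
Joint ranges: [-177.97, 177.97], [-48.28, 115.42], [12.27, 149.76], [-77.06, 257.06], [2.81, 150.46], [-146.56, 146.56]. Speed limits (degrees/s): [147.25, 147.25, 180, 180, 180, 180].

## Interface

Orientations are given as [roll, pitch, yaw] about the fixed x, y, z axes, in that order (R = Rz(yaw) Ry(pitch) Rx(roll)).
In Python, from workcell import env gives the robot as it stands.
- The arm moves only by the tool arm_command, never from a script. Its arguments are lists of equal length, an entry for each row: "slide": the shift along the tool's x, y, z in cm, a list of three; "turn": the turn, a rotation vector about the tool's x, y, z in rad, a list of three; "grip": the closure in counts, from 0 (fully open) to 255 (shut). A call has 1 to 20 rows; each row is the pose to reach, as a shift and turn from the pose commanded when the call began, along the tool's axes at that moment; what a row does not reach only later rows make up. A row lasts 1/12 s, in which the tool goes at most 41.7 mm and 7.16 degrees, less where a joint would pass 70% of its speed; a pose out of reach is approached as far as the arm can. A call with a gripper value outside its range is refused whole. The fingers move at their own pace and stop on an object; "newtons" is the grip in N (left out, the last holds). Time passes only in rows, so rows that repeat a pose let the fingers close. It gives the time, the measured TCP pose, the force and the opening at its end, in the units of the state.
- env.state(): the state, without advancing time (a new reading comes with each control period).
- env.grab_frame(name): name is "side" or "top"; returns (picture, depth): 480x640x3 uint8, red, green, blue; 480x640 float32, mm along the optical axis (not along the pixel's ray), 0 where there is no reading.
- env.calibration(name): a dict with "K" (3x3 intrinsics, pixels), "camera_from_world" (4x4, takes a point from world to camera coordinates). Camera axes: x right, y up, looking along -z (the intrinsics and any distortion apply to the point x, -y, -z); pixel columns grow to the right and rows downward; lengths in mm; the calibration is good to about 2 mm. A picture is of the moment at which its call begins. calibration takes no time and is no camera call.
- env.job_done(): hands the job in, once; it reports no verdict.
Trained networks look in the newest picture that a camera, given by its name, has taken for a name from the list of things; names that differ only in an ending like _2 or _b are one class to them, and where a whole thing is asked for, a point or a joint stands for the part that bears it (a point fixed in the world has none). Each returns a list of dicts, best first, with "p" (0 to 1); they miss things now and then, are a little off and sometimes report something else, mostly with a low value. They report only what shows in the picture. A call takes as long as a camera call.
- env.search_frame(camera, label): "point" ([x, y, z] in mm, in world coordinates, good to about 4 mm: the middle of the surface that is visible of it).
The state is a dict: "time_s": time; "qpos": joint angles; "qvel": joint speeds; "effort": joint torques, N m; "ee_pos": TCP position; "ee_rot": TCP orientation; "force": force on the tool from outside, world axes, zero at the start; "torque": the same for the moment, N m; "gripper_width": finger opening in mm.
Only numpy, scipy, OpenCV 4.12 (cv2) and the standard library are available. Lean on these libraries where they do the work, as an engineer would, in place of code of your own. Each camera call takes 0.05 s, during which the arm holds its last target.

## Working session

There is one attempt and no reset: what is moved stays moved. The work goes in short steps, Python scripts to look and compute and a tool call to move; the robot and the scene stay as the last step left them, time stands still between calls to the robot, and variables do not carry over. Pictures are saved under pics/ and viewed, and the job is handed in when it is done.

Besides the shell and the picture viewer there is one more tool, called as name(argument=value, ...) on one line, values as JSON. arm_command: Moves the arm, as the interface text tells. Its arguments: {"type":"object","properties":{"slide":{"type":"array","items":{"type":"array","items":{"type":"number"}}},"turn":{"type":"array","items":{"type":"array","items":{"type":"number"}}},"grip":{"type":"array","items":{"type":"number"}},"newtons":{"type":"number"}},"required":["slide","turn","grip"]}

```bash
mkdir -p pics; ls; python3 - <<'E'
from workcell import env
import cv2,json
s=env.state();print(s)
for n in("top","side"):
    im,d=env.grab_frame(n);cv2.imwrite(f"pics/{n}0.png",im[:,:,::-1])
    import numpy as np; np.savez(f"{n}0.npz",im=im,d=d)
    c=env.calibration(n);print(n,c)
for l in("board","plate","plate_line","board_edge","whetstone","sanding_block","collet_0"):
    print(l,env.search_frame("top",l))
E
```

```text
pics
{'time_s': 0.0, 'qpos': array([-7.43695971e+01,  1.83529839e+01,  8.97078924e+01, -1.14977587e-04,
        7.20420407e+01, -1.14435344e+00]), 'qvel': array([-0.0286682 , -0.08107578, -0.00429262,  0.05250983,  0.04854054,
        0.01551816]), 'effort': array([ 8.98221006e-04, -4.12456620e+01, -2.31969059e+01,  7.28236581e-02,
        4.56775795e-02, -1.57011682e-04]), 'ee_pos': array([ 165.8331728 , -550.05295388,  221.09672441]), 'ee_rot': array([-91.08349725,  89.89708291, 105.69129459]), 'force': array([-0.62930265, -0.13525985, -0.15000792]), 'torque': array([-0.01014398,  0.01563379,  0.02163003]), 'gripper_width': 91.49716339259625}
top {'K': array([[528.71795112,   0.        , 315.08952811],
       [  0.        , 528.71795112, 232.72722634],
       [  0.        ,   0.        ,   1.        ]]), 'camera_from_world': array([[-2.56069405e-02, -9.99628842e-01, -9.29853812e-03,
         3.42243095e+01],
       [ 9.93066584e-01, -2.65041620e-02,  1.14526368e-01,
        -5.36018789e+02],
       [-1.14730311e-01, -6.30139758e-03,  9.93376690e-01,
        -1.19237216e+03],
      
[... 336 characters left out ...]
5.23702154e+02],
       [-3.30546590e-02,  3.96848808e-01,  9.17288620e-01,
        -4.44533681e+01],
       [ 5.22809785e-03, -9.17708939e-01,  3.97219046e-01,
        -9.98471298e+02],
       [ 0.00000000e+00,  0.00000000e+00,  0.00000000e+00,
         1.00000000e+00]])}
board [{'point': [604.2, -61.5, 33.0], 'p': 0.86}]
plate [{'point': [588.5, -107.4, 39.5], 'p': 0.69}]
plate_line [{'point': [581.3, -101.1, 38.0], 'p': 0.9}]
board_edge [{'point': [606.7, -61.2, 30.6], 'p': 0.7}]
whetstone [{'point': [587.2, -103.0, 37.0], 'p': 0.67}, {'point': [593.8, 126.9, 28.0], 'p': 0.6}]
sanding_block [{'point': [423.1, -240.5, 29.1], 'p': 0.75}]
collet_0 [{'point': [667.0, -295.1, 34.2], 'p': 0.7}]
```

View pics/top0.png

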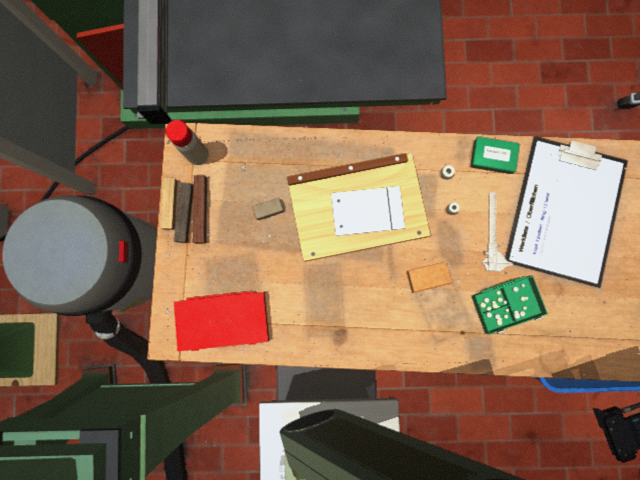

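View pics/side0.png

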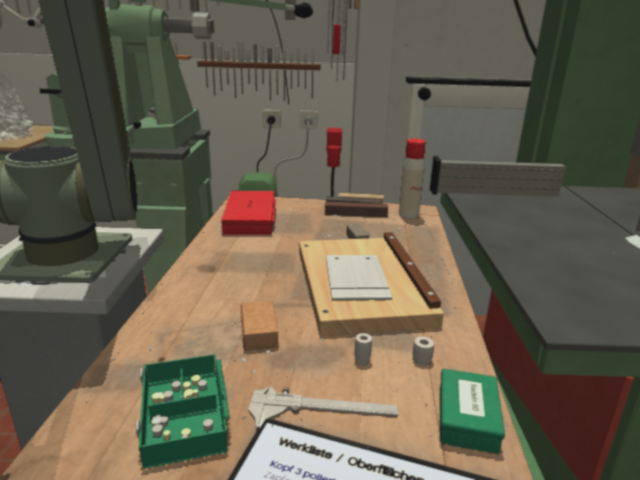

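The top view shows the board with corners near (288,183), (408,154), (430,236) and (304,260), and the plate spanning about (332,191) to (404,232). Its line is near x≈390. The collets are at (448,171) and (453,208), the sanding block at (430,277) and the whetstone at (268,208). Next I'll measure the edges.

```bash
cat > h.py <<'E'
import numpy as np,cv2
from workcell import env
def ray(n,u,v,z):
    c=env.calibration(n);K=c["K"];T=c["camera_from_world"];R=T[:3,:3];t=T[:3,3]
    o=-R.T@t
    d=R.T@np.array([(u-K[0,2])/K[0,0],-(v-K[1,2])/K[1,1],-1])
    return o+d*(z-o[2])/d[2]
def proj(n,p):
    c=env.calibration(n);K=c["K"];T=c["camera_from_world"];q=T[:3,:3]@np.array(p,float)+T[:3,3]
    return np.array([K[0,0]*q[0]/-q[2]+K[0,2],K[1,1]*-q[1]/-q[2]+K[1,2]])
def warp(n,im,z,x0,x1,y0,y1,s):
    # rectified view at height z: px col = (y1-y)*s, row=(x1-x)*s
    W=[(x0,y0),(x0,y1),(x1,y1),(x1,y0)]
    src=np.float32([proj(n,(x,y,z)) for x,y in W]);dst=np.float32([((y1-y)*s,(x1-x)*s) for x,y in W])
    return cv2.warpPerspective(im,cv2.getPerspectiveTransform(src,dst),(int((y1-y0)*s),int((x1-x0)*s)),flags=cv2.INTER_CUBIC)
E
python3 - <<'E'
from h import *
for n in("top","side"):
    im=np.load(n+"0.npz")["im"]
    w=warp(n,im,36 if n=="top" else 36,470,720,-260,120,2)
    cv2.imwrite(f"pics/rect_{n}0.png",w[:,:,::-1])
d=np.load("top0.npz")["d"]; im=np.load("top0.npz")["im"]
for u,v in[(365,212),(395,205),(310,230),(420,230),(450,250),(350,165)]:
    c=env.calibration("top");K=c["K"];T=c["camera_from_world"];D=d[v,u]
    print((u,v),D,im[v,u],T[:3,:3].T@(np.array([(u-K[0,2])/K[0,0]*D,-(v-K[1,2])/K[1,1]*D,-D])-T[:3,3]))
E
```

```text
(365, 212) 1224.715 [235 239 242] [581.60833227 -96.6328598   34.00157807]
(395, 205) 1225.0015 [234 239 241] [ 595.9778273  -166.57028886   34.92913564]
(310, 230) 1223.034 [235 226 142] [543.26294933  31.79964801  32.07968356]
(420, 230) 1224.7562 [229 202 126] [ 536.94484856 -222.88965462   28.00072315]
(450, 250) 1245.838 [185 140  97] [ 490.75427953 -296.35611471    0.97755349]
(350, 165) 1230.404 [143  97  74] [691.98016943 -65.14444361  41.22172868]
```

View pics/rect_top0.png

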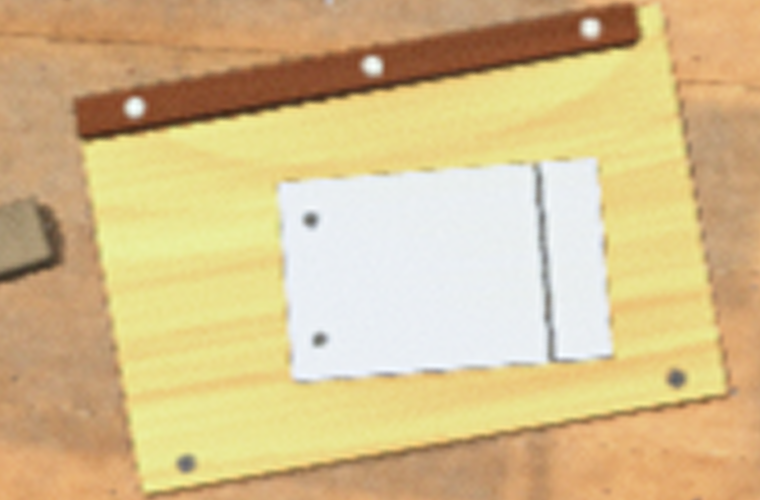

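View pics/rect_side0.png

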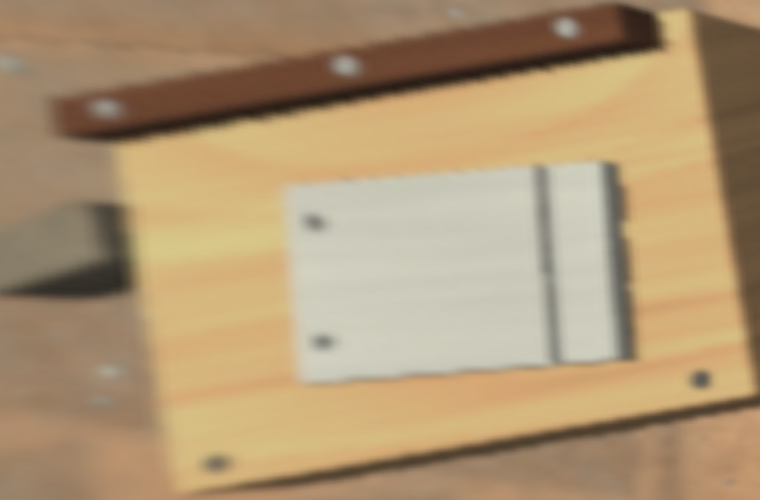

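```bash
cat >> h.py <<'E'
S=4;X0,X1,Y0,Y1=440,740,-290,130
def px2w(p): return np.array([X1-(p[1]+.5)/S,Y1-(p[0]+.5)/S])
def linefit(pts,):
    vx,vy,x,y=cv2.fitLine(np.float32(pts),cv2.DIST_HUBER,0,.01,.01).ravel();return np.array([x,y]),np.array([vx,vy])
def quad(mask,eps=0.03):
    cs,_=cv2.findContours(mask,cv2.RETR_EXTERNAL,cv2.CHAIN_APPROX_NONE)
    c=max(cs,key=cv2.contourArea);h=cv2.convexHull(c)
    r=cv2.minAreaRect(h);b=cv2.boxPoints(r);C=c[:,0,:].astype(float)
    L=[]
    for i in range(4):
        a,e=b[i],b[(i+1)%4];u=(e-a);l=np.linalg.norm(u);u/=l;n=np.array([-u[1],u[0]])
        s=(C-a)@u;dd=abs((C-a)@n);k=(s>.12*l)&(s<.88*l)&(dd<12)
        p,v=linefit(np.array([px2w(q) for q in C[k]]));L.append((p,v))
    out=[]
    for i in range(4):
        p,v=L[i-1];q,w=L[i];t=np.linalg.solve(np.array([v,-w]).T,q-p);out.append(p+v*t[0])
    return np.array(out),L
def plate_mask(w):
    hsv=cv2.cvtColor(w,cv2.COLOR_RGB2HSV);m=((hsv[...,1]<50)&(hsv[...,2]>150)).astype(np.uint8)
    return m
def big(m,k=15):
    m=cv2.morphologyEx(m,cv2.MORPH_CLOSE,np.ones((k,k)));n,l,s,c=cv2.connectedComponentsWithStats(m)
    return (l==1+np.argmax(s[1:,4])).astype(np.uint8)
E
python3 - <<'E'
from h import *
im=np.load("top0.npz")["im"]
w=warp("top",im,36,X0,X1,Y0,Y1,S)
q,_=quad(big(plate_mask(w)));print("plate",q.round(1))
print([np.linalg.norm(q[i]-q[i-1]).round(1) for i in range(4)],q.mean(0))
w=warp("top",im,30,X0,X1,Y0,Y1,S)
hsv=cv2.cvtColor(w,cv2.COLOR_RGB2HSV)
print(hsv[int((740-540)*4),int((130-20)*4)],hsv[int((740-480)*4),int(130*4)])
m=((hsv[...,0]>19)&(hsv[...,0]<35)&(hsv[...,1]>60)&(hsv[...,2]>150)).astype(np.uint8)|plate_mask(w)
m=big(m,9);cv2.imwrite("pics/m.png",cv2.resize(m*255,None,fx=.4,fy=.4))
q,L=quad(m);print("board yellow",q.round(1),[np.linalg.norm(q[i]-q[i-1]).round(1) for i in range(4)])
for p,v in L:print(p.round(1),v.round(4))
E
```

```text
plate [[ 628.6  -18.5]
 [ 641.3 -178.4]
 [ 541.1 -186. ]
 [ 528.7  -26.1]]
[np.float32(100.2), np.float32(160.4), np.float32(100.5), np.float32(160.4)] [ 584.9266  -102.24017]
[ 26 107 235] [ 16 131 156]Traceback (most recent call last):
  File "<stdin>", line 11, in <module>
  File "h.py", line 28, in quad
    p,v=linefit(np.array([px2w(q) for q in C[k]]));L.append((p,v))
        ~~~~~~~^^^^^^^^^^^^^^^^^^^^^^^^^^^^^^^^^^^
  File "h.py", line 19, in linefit
    vx,vy,x,y=cv2.fitLine(np.float32(pts),cv2.DIST_HUBER,0,.01,.01).ravel();return np.array([x,y]),np.array([vx,vy])
              ~~~~~~~~~~~^^^^^^^^^^^^^^^^^^^^^^^^^^^^^^^^^^^^^^^^^^
cv2.error: OpenCV(4.12.0) /io/opencv/modules/imgproc/src/linefit.cpp:618: error: (-215:Assertion failed) npoints2 >= 0 || npoints3 >= 0 in function 'fitLine'
```

View pics/m.png

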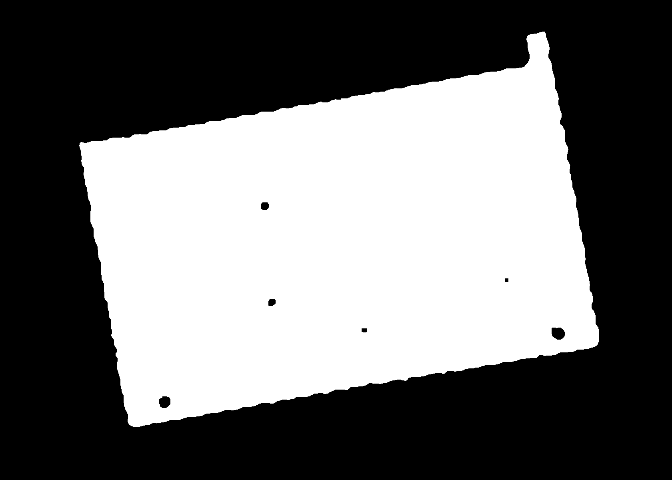

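```bash
cat >> h.py <<'E'
def board(im):
    w=warp("top",im,30,X0,X1,Y0,Y1,S);hsv=cv2.cvtColor(w,cv2.COLOR_RGB2HSV)
    m=((hsv[...,0]>19)&(hsv[...,0]<35)&(hsv[...,1]>60)&(hsv[...,2]>150)).astype(np.uint8)|plate_mask(w)
    m=big(m,9);m=cv2.morphologyEx(m,cv2.MORPH_OPEN,np.ones((121,121)))if 0 else m
    m2=cv2.morphologyEx(m,cv2.MORPH_OPEN,cv2.getStructuringElement(cv2.MORPH_ELLIPSE,(81,81)))
    m=m&cv2.dilate(m2,np.ones((9,9)));return quad(m)
E
python3 - <<'E'
from h import *
im=np.load("top0.npz")["im"]
q,L=board(im);print("board yellow",q.round(1),[np.linalg.norm(q[i]-q[i-1]).round(1) for i in range(4)])
for p,v in L:print(p.round(1),v.round(4),np.degrees(np.arctan2(-v[0],v[1])))
for n in("collet_0","sanding_block"):print(env.search_frame("top",n))
for u,v,z in [(448,171,32),(453,208,40),(430,277,32)]: print(ray("top",u,v,z))
print(env.search_frame("side","collet_0"))
print(env.state()["time_s"])
E
```

```text
board yellow [[ 649.3   80.7]
 [ 702.1 -214.7]
 [ 524.  -245. ]
 [ 473.1   49.5]] [np.float32(178.9), np.float32(300.0), np.float32(180.7), np.float32(298.9)]
[666.5 -15.6] [ 0.1761 -0.9844] -169.85768
[ 615.9 -229.3] [0.9858 0.1679] -80.33715
[ 499.3 -102.2] [ 0.1702 -0.9854] -170.20071
[560.8  65. ] [0.9847 0.1742] -79.9699
[{'point': [667.0, -295.1, 34.2], 'p': 0.7}]
[{'point': [423.1, -240.5, 29.1], 'p': 0.75}]
[ 673.53007294 -294.13954314   32.        ]
[ 584.52406389 -298.88092031   40.        ]
[ 427.80094378 -239.69489683   32.        ]
[{'point': [670.2, -303.6, 21.1], 'p': 0.9}, {'point': [587.5, -309.9, 29.6], 'p': 0.65}]
0.6
```

```bash
cat >> h.py <<'E'
from scipy.spatial.transform import Rotation as Ro
YAW=9.9;C0=np.array([597.0,-80.7])
def b2w(x,y):
    a=np.radians(YAW);return C0+np.array([np.cos(a)*x-np.sin(a)*y,np.sin(a)*x+np.cos(a)*y])
def w2b(p):
    a=np.radians(YAW);d=np.asarray(p)[...,:2]-C0;return np.stack([d[...,0]*np.cos(a)+d[...,1]*np.sin(a),-d[...,0]*np.sin(a)+d[...,1]*np.cos(a)],-1)
def goal(bx,by,z,sgn=1,cmd=None):
    s=env.state();R=Ro.from_euler('xyz',s['ee_rot'],degrees=True)
    p=s['ee_pos'] if cmd is None else np.array(cmd)
    t=np.array([*b2w(bx,by),z]);a=np.radians(YAW)
    x=np.array([0,0,-1.]);y=sgn*np.array([-np.sin(a),np.cos(a),0]);G=Ro.from_matrix(np.array([x,y,np.cross(x,y)]).T)
    print("target",t,"slide cm",(R.inv().apply(t-p)/10).round(3),"turn",(R.inv()*G).as_rotvec().round(4),"force",s['force'].round(1),"b",w2b(s['ee_pos']).round(1),s['ee_pos'].round(1),s['ee_rot'].round(2),s['time_s'])
E
python3 - <<'E'
from h import *
goal(-102,-19,120,1);goal(-102,-19,120,-1)
print(Ro.from_euler('xyz',env.state()['ee_rot'],degrees=True).as_matrix().round(3))
E
```

```text
target [ 499.78550164 -116.95384543  120.        ] slide cm [ 10.194 -31.878 -44.477] turn [-3.0216e+00  2.0000e-04  0.0000e+00] force [ 0.1 -0.3  0.4] b [-505.4 -388.7] [ 166.  -550.5  222. ] [ 79.22  89.99 -84.  ] 0.6
target [ 499.78550164 -116.95384543  120.        ] slide cm [ 10.194 -31.878 -44.477] turn [ 1.2e-01  0.0e+00 -1.0e-04] force [ 0.1 -0.3  0.4] b [-505.4 -388.7] [ 166.  -550.5  222. ] [ 79.22  89.99 -84.  ] 0.6
[[ 0.     0.289 -0.957]
 [-0.    -0.957 -0.289]
 [-1.     0.     0.   ]]
```

arm_command(slide=[[10.2,-31.9,-44.5],[10.2,-31.9,-44.5],[10.2,-31.9,-44.5],[10.2,-31.9,-44.5],[10.2,-31.9,-44.5],[10.2,-31.9,-44.5],[10.2,-31.9,-44.5],[10.2,-31.9,-44.5],[10.2,-31.9,-44.5],[10.2,-31.9,-44.5],[10.2,-31.9,-44.5],[10.2,-31.9,-44.5],[10.2,-31.9,-44.5],[10.2,-31.9,-44.5],[10.2,-31.9,-44.5],[10.2,-31.9,-44.5],[10.2,-31.9,-44.5],[10.2,-31.9,-44.5]], turn=[[0.12,0,0],[0.12,0,0],[0.12,0,0],[0.12,0,0],[0.12,0,0],[0.12,0,0],[0.12,0,0],[0.12,0,0],[0.12,0,0],[0.12,0,0],[0.12,0,0],[0.12,0,0],[0.12,0,0],[0.12,0,0],[0.12,0,0],[0.12,0,0],[0.12,0,0],[0.12,0,0]], grip=[0,0,0,0,0,0,0,0,0,0,0,0,0,0,0,0,0,0])

```text
time_s: 2.1
ee_pos: [499.3, -117.7, 120.3]
ee_rot: [100.1, 90.0, -70.1]
force: [-0.3, -0.2, -0.4]
gripper_width: 91.1
```

```bash
python3 - <<'E'
from h import *
goal(-102,-19,39.5,-1)
for n in("side","top"):
    im,d=env.grab_frame(n);cv2.imwrite(f"pics/{n}1.png",im[:,:,::-1])
E
```

```text
target [ 499.78550164 -116.95384543   39.5       ] slide cm [ 8.077 -0.074 -0.057] turn [-0.0015 -0.0001 -0.0005] force [-0.3 -0.2 -0.4] b [-102.6  -19.7] [ 499.3 -117.7  120.3] [100.09  89.97 -70.1 ] 2.1
```

View pics/side1.png

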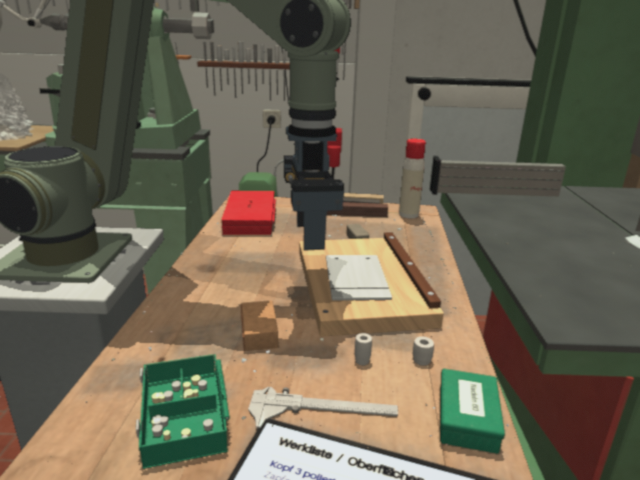

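View pics/top1.png

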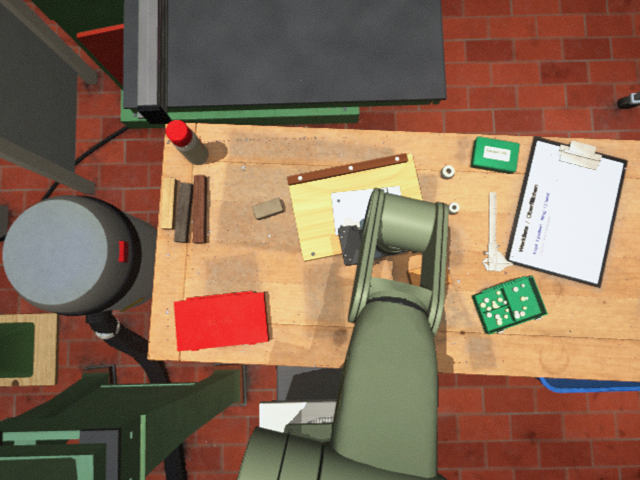

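The gripper hovers beside the plate's near side, around (325,230) in the side view, and is square to the board. Next I'll descend.

arm_command(slide=[[2.5,-0.05,0],[5,-0.05,0],[7,-0.05,0],[7.8,-0.05,0],[8.05,-0.05,0],[8.05,-0.05,0],[8.05,-0.05,0]], turn=[[0,0,0],[0,0,0],[0,0,0],[0,0,0],[0,0,0],[0,0,0],[0,0,0]], grip=[0,0,0,0,0,0,0])

```text
time_s: 2.78
ee_pos: [500.8, -116.7, 40.5]
ee_rot: [154.6, 89.9, -15.6]
force: [1.1, 0.8, 0.7]
gripper_width: 90.7
```

```bash
python3 - <<'E'
from h import *
goal(14-52,-19,39.5,-1)
im,d=env.grab_frame("side");cv2.imwrite("pics/side2.png",cv2.resize(im[200:350,230:450,::-1],None,fx=3.5,fy=3.5))
E
```

```text
target [ 562.83249851 -105.95038301   39.5       ] slide cm [ 1.120e-01  2.000e-03 -6.298e+00] turn [-0.0005 -0.0022 -0.0011] force [1.1 0.8 0.7] b [-101.   -18.9] [ 500.8 -116.7   40.5] [154.57  89.86 -15.56] 2.7833
```

View pics/side2.png

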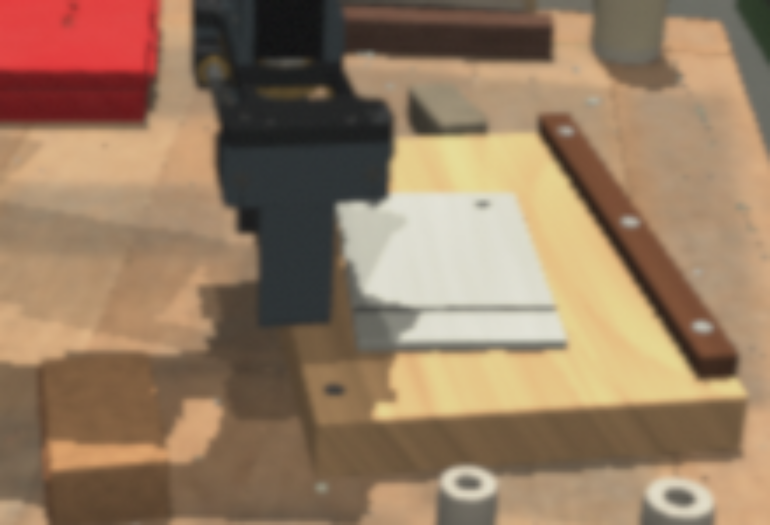

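arm_command(slide=[[0.05,0,-0.4],[0.05,0,-0.8],[0.05,0,-1.2],[0.05,0,-1.6],[0.05,0,-2.0],[0.05,0,-2.4],[0.05,0,-2.8],[0.05,0,-3.2],[0.05,0,-3.6],[0.05,0,-4.0],[0.05,0,-4.4],[0.05,0,-4.7],[0.05,0,-5.0],[0.05,0,-5.3],[0.05,0,-5.5],[0.05,0,-5.6],[0.05,0,-5.6]], turn=[[0,0,0],[0,0,0],[0,0,0],[0,0,0],[0,0,0],[0,0,0],[0,0,0],[0,0,0],[0,0,0],[0,0,0],[0,0,0],[0,0,0],[0,0,0],[0,0,0],[0,0,0],[0,0,0],[0,0,0]], grip=[0,0,0,0,0,0,0,0,0,0,0,0,0,0,0,0,0])

```text
time_s: 4.25
ee_pos: [555.8, -106.5, 38.9]
ee_rot: [165.9, 89.9, -4.2]
force: [-0.7, 0.2, 0.2]
gripper_width: 91.3
```

```bash
python3 - <<'E'
from h import *
goal(-36,-19,39.5,-1)
im,d=env.grab_frame("side");cv2.imwrite("pics/side3.png",cv2.resize(im[200:350,230:450,::-1],None,fx=3.5,fy=3.5))
E
```

```text
target [ 564.80271716 -105.60652481   39.5       ] slide cm [-0.058  0.066 -0.901] turn [-0.     -0.0013 -0.0003] force [-0.7  0.2  0.2] b [-45.  -18.3] [ 555.8 -106.5   38.9] [165.87  89.92  -4.23] 4.25
```

View pics/side3.png

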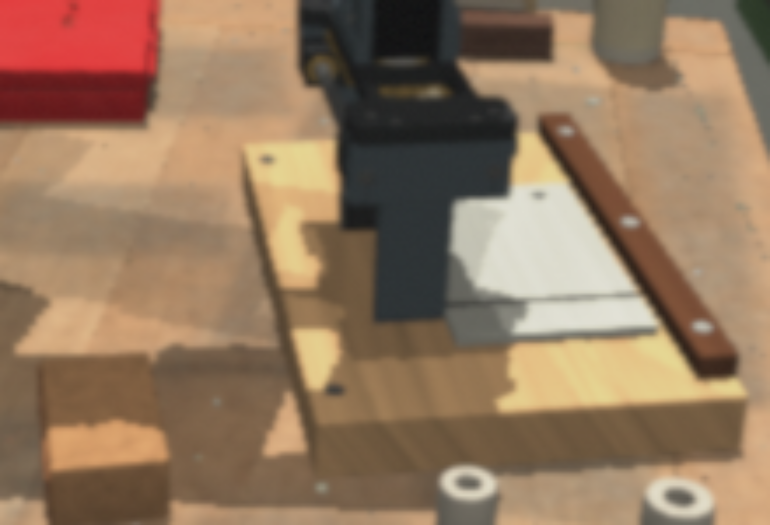

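The plate is now square and has moved to about 9 mm off the fence. I'll continue gently.

arm_command(slide=[[0,0,-0.15],[0,0,-0.3],[0,0,-0.45],[0,0,-0.6],[0,0,-0.7],[0,0,-0.8],[0,0,-0.85],[0,0,-0.85]], turn=[[0,0,0],[0,0,0],[0,0,0],[0,0,0],[0,0,0],[0,0,0],[0,0,0],[0,0,0]], grip=[0,0,0,0,0,0,0,0])

```text
time_s: 4.97
ee_pos: [561.0, -105.4, 38.9]
ee_rot: [-5.3, 89.7, -175.4]
force: [-7.4, -2.4, 5.8]
gripper_width: 91.0
```

arm_command(slide=[[0,0,-0.05],[0,0,-0.1],[0,0,-0.1]], turn=[[0,0,0],[0,0,0],[0,0,0]], grip=[0,0,0])

```text
time_s: 5.22
ee_pos: [561.1, -105.4, 38.9]
ee_rot: [-5.5, 89.6, -175.6]
force: [-9.7, -3.5, 7.1]
gripper_width: 91.0
```

```bash
python3 - <<'E'
from h import *
goal(-36,-19,39.5,-1)
im,d=env.grab_frame("side");cv2.imwrite("pics/side4.png",cv2.resize(im[200:350,230:450,::-1],None,fx=3.5,fy=3.5))
E
```

```text
target [ 564.80271716 -105.60652481   39.5       ] slide cm [-0.063  0.083 -0.365] turn [0.0004 0.0073 0.0007] force [-9.7 -3.5  7.1] b [-39.7 -18.2] [ 561.1 -105.4   38.9] [  -5.54   89.58 -175.62] 5.2167
```

View pics/side4.png

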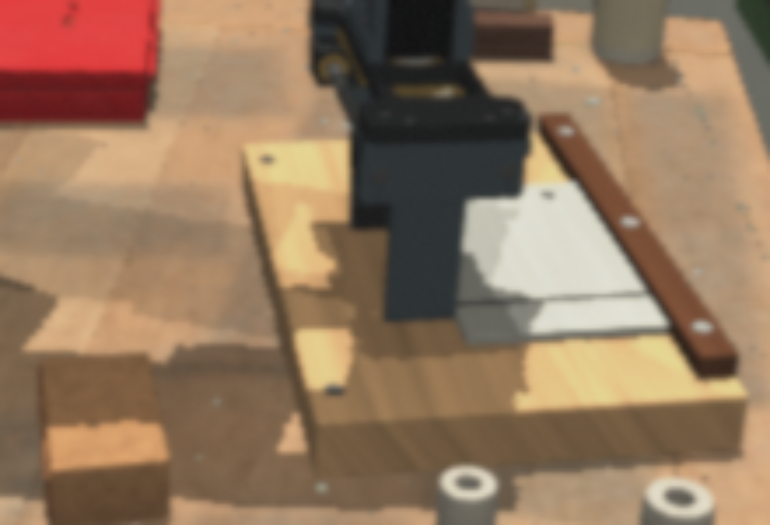

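arm_command(slide=[[0,0,0.8],[0,0,1.6],[0,0,2.0],[-3,0,2.0],[-6,0,2.0],[-8,0,2.0],[-8,-3,0],[-8,-6,-2],[-8,-9,-4],[-8,-10.8,-6],[-8,-10.8,-7],[-8,-10.8,-7],[-8,-10.8,-7],[-8,-10.8,-7]], turn=[[0,0,0],[0,0,0],[0,0,0],[0,0,0],[0,0,0],[0,0,0],[0,0,0],[0,0,0],[0,0,0],[0,0,0],[0,0,0],[0,0,0],[0,0,0],[0,0,0]], grip=[0,0,0,0,0,0,255,255,255,255,255,255,255,255])

```text
time_s: 6.43
ee_pos: [614.0, 12.4, 118.7]
ee_rot: [10.8, 89.9, -159.4]
force: [-0.6, 0.6, 0.4]
gripper_width: 40.8
```

```bash
python3 - <<'E'
from h import *
goal(30,92,39.5,-1)
for n in("side","top"):
    im,d=env.grab_frame(n)
    w=warp(n,im,36,X0,X1,Y0,Y1,1.9);cv2.imwrite(f"pics/{n}5.png",w[:,:,::-1])
E
```

```text
target [610.73580256  15.08793101  39.5       ] slide cm [ 7.916 -0.319  0.262] turn [-0.001   0.0011 -0.0002] force [-0.6  0.6  0.4] b [32.7 88.8] [614.   12.4 118.7] [  10.78   89.93 -159.38] 6.4333
```

View pics/side5.png

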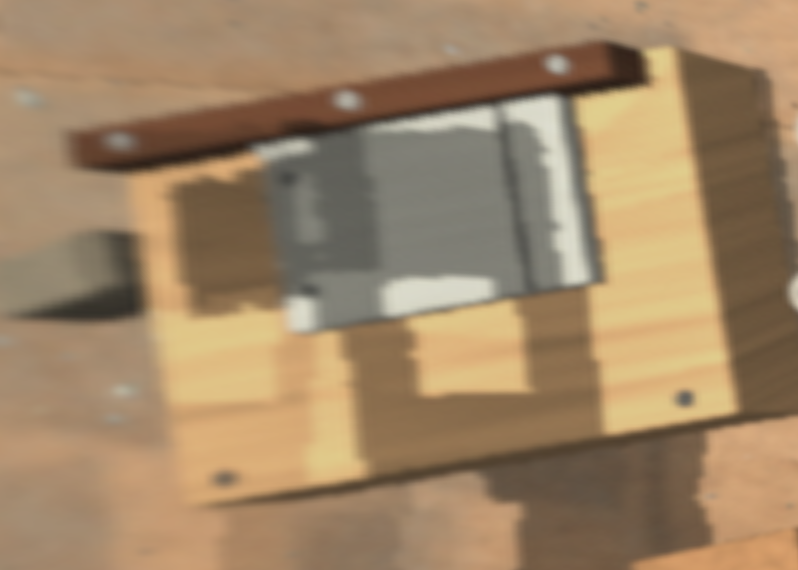

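View pics/top5.png

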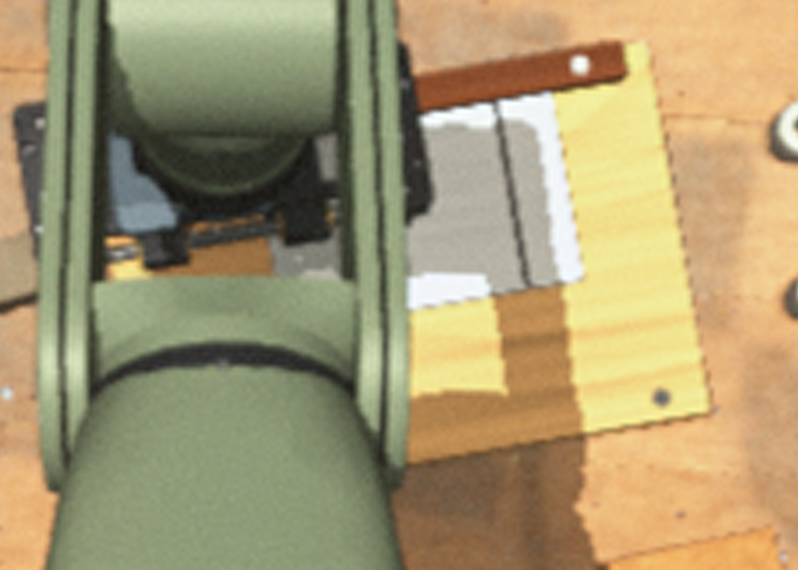

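The plate is flush with the fence in both views, and its line is still about 81 mm short of the open edge. I'll finish closing the fingers and descend behind the left (+y) end.

arm_command(slide=[[0,-0.5,0.3],[0,-0.5,0.3],[0,-0.5,0.3],[0,-0.5,0.3],[0,-0.5,0.3],[2.5,-0.5,0.3],[5,-0.5,0.3],[7,-0.5,0.3],[7.7,-0.5,0.3],[7.9,-0.5,0.3],[7.9,-0.5,0.3],[7.9,-0.5,0.3]], turn=[[0,0,0],[0,0,0],[0,0,0],[0,0,0],[0,0,0],[0,0,0],[0,0,0],[0,0,0],[0,0,0],[0,0,0],[0,0,0],[0,0,0]], grip=[255,255,255,255,255,255,255,255,255,255,255,255])

```text
time_s: 7.53
ee_pos: [612.0, 17.9, 41.1]
ee_rot: [168.6, 89.9, -1.5]
force: [0.0, 1.0, 0.5]
gripper_width: 0.6
```

```bash
python3 - <<'E'
from h import *
goal(30,75,39.5,-1)
im,d=env.grab_frame("side");cv2.imwrite("pics/side6.png",cv2.resize(im[200:350,230:450,::-1],None,fx=3.5,fy=3.5))
E
```

```text
target [613.65859726  -1.65892753  39.5       ] slide cm [0.156 1.957 0.171] turn [ 0.     -0.0023 -0.0005] force [0.  1.  0.5] b [31.7 94.6] [612.   17.9  41.1] [168.57  89.87  -1.53] 7.5333
```

View pics/side6.png

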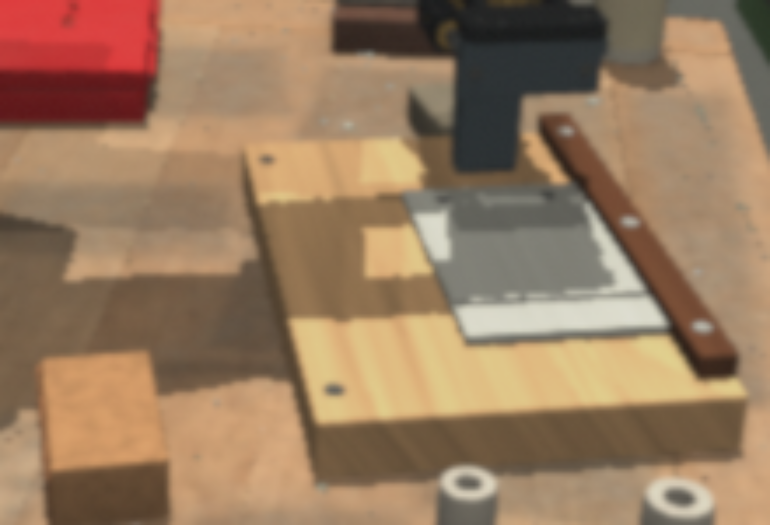

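arm_command(slide=[[0.1,0.5,0.15],[0.1,1.0,0.15],[0.1,1.5,0.15],[0.1,2.0,0.15],[0.1,2.5,0.15],[0.1,3.0,0.15],[0.1,3.5,0.15],[0.1,4.0,0.15],[0.1,4.5,0.15],[0.1,5.0,0.15],[0.1,5.5,0.15],[0.1,6.0,0.15],[0.1,6.5,0.15],[0.1,7.0,0.15],[0.1,7.5,0.15],[0.1,8.0,0.15],[0.1,8.5,0.15],[0.1,8.8,0.15],[0.1,9.0,0.15],[0.1,9.0,0.15]], turn=[[0,0,0],[0,0,0],[0,0,0],[0,0,0],[0,0,0],[0,0,0],[0,0,0],[0,0,0],[0,0,0],[0,0,0],[0,0,0],[0,0,0],[0,0,0],[0,0,0],[0,0,0],[0,0,0],[0,0,0],[0,0,0],[0,0,0],[0,0,0]], grip=[255,255,255,255,255,255,255,255,255,255,255,255,255,255,255,255,255,255,255,255])

```text
time_s: 9.25
ee_pos: [625.1, -71.6, 39.1]
ee_rot: [113.0, 90.0, -57.1]
force: [-0.3, 3.0, 4.6]
gripper_width: 0.5
```

```bash
python3 - <<'E'
from h import *
goal(30,-6.5,39.5,-1)
for n in("side","top"):
    im,d=env.grab_frame(n)
    w=warp(n,im,36,X0,X1,Y0,Y1,1.9);cv2.imwrite(f"pics/{n}7.png",w[:,:,::-1])
E
```

```text
target [627.67081894 -81.94533761  39.5       ] slide cm [-0.044  1.063 -0.073] turn [-0.0002 -0.0002 -0.0006] force [-0.3  3.   4.6] b [29.3  4.1] [625.1 -71.6  39.1] [112.98  89.96 -57.13] 9.25
```

View pics/side7.png

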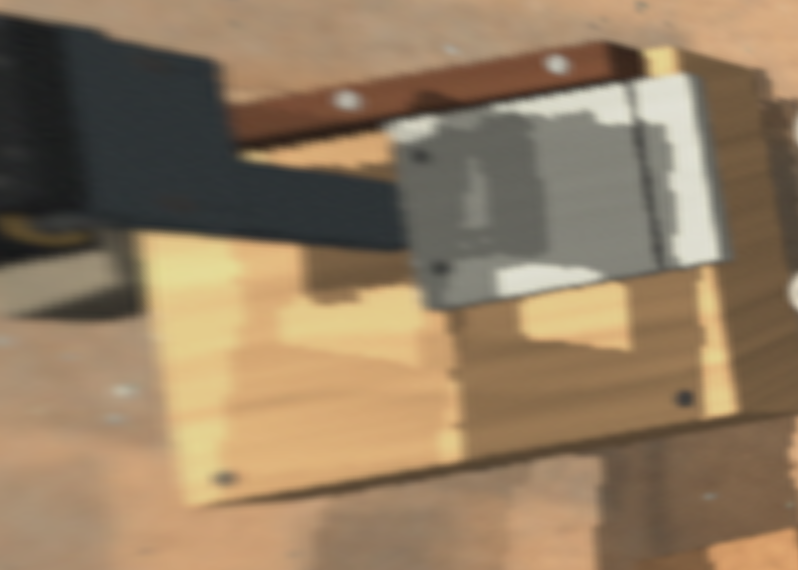

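View pics/top7.png

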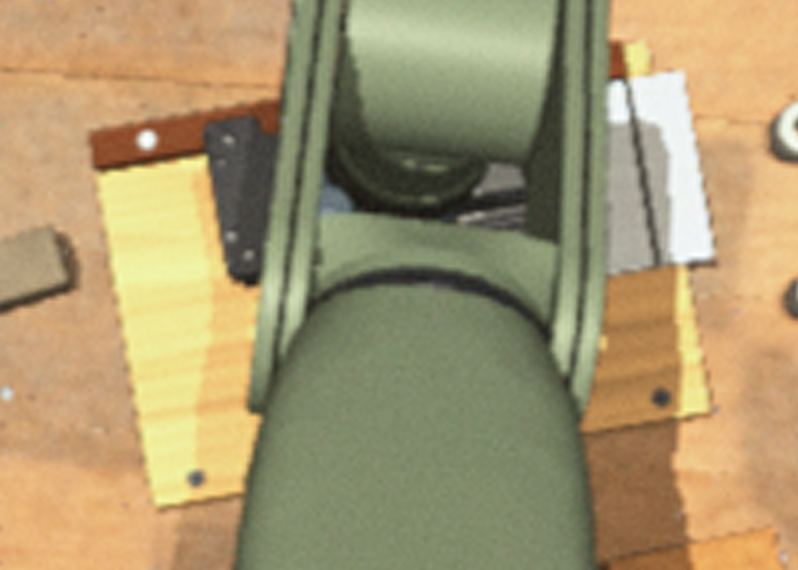

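```bash
cat >> h.py <<'E'
def measure(im,tag,bx0=5,bx1=70):
    # rectify in board frame at z=36: col = (by+200)... sample along by for each bx
    B=cv2.cvtColor(im,cv2.COLOR_RGB2GRAY).astype(np.float32)
    def prof(bx,bys,z,img):
        uv=np.float32([proj("top",(*b2w(bx,b),z)) for b in bys]);return cv2.remap(img,uv[:,0].reshape(1,-1),uv[:,1].reshape(1,-1),cv2.INTER_CUBIC)[0]
    bys=np.arange(-195,-100,.5);out=[]
    for bx in range(-15,78,4):
        g=prof(bx,bys,36,B);out.append(g)
    A=np.array(out);A=cv2.resize(np.clip(A,0,255).astype(np.uint8),None,fx=4,fy=20,interpolation=cv2.INTER_NEAREST)
    cv2.imwrite(f"pics/prof_{tag}.png",A)
    return np.array(out),bys
E
python3 - <<'E'
from h import *
im,d=env.grab_frame("top")
A,bys=measure(im,"a")
for i,bx in enumerate(range(-15,78,4)):
    k=(bys<-125)&(bys>-150);g=A[i][k];b=bys[k]
    bg=cv2.GaussianBlur(g.reshape(1,-1),(0,0),8)[0];j=np.argmin(g-bg)
    w=np.clip(bg-g,0,None);s=slice(max(0,j-6),j+7);print(bx,round(float((w[s]*b[s]).sum()/w[s].sum()),1),round(float((bg-g).max())),end=' | ')
# open edge at near corner area (bx -95..-55), z=30
H=cv2.cvtColor(im,cv2.COLOR_RGB2HSV)[...,0]
E
```

```text
Traceback (most recent call last):
  File "h.py", line 64, in measure
    g=prof(bx,bys,36,B);out.append(g)
  File "h.py", line 61, in prof
    uv=np.float32([proj("top",(*b2w(bx,b),z)) for b in bys]);return cv2.remap(img,uv[:,0].reshape(1,-1),uv[:,1].reshape(1,-1),cv2.INTER_CUBIC)[0]
                   ~~~~^^^^^^^^^^^^^^^^^^^^^^
  File "h.py", line 9, in proj
    c=env.calibration(n);K=c["K"];T=c["camera_from_world"];q=T[:3,:3]@np.array(p,float)+T[:3,3]
ValueError: time passes only in moves, steps and waits
```

```bash
sed -i 's/env.calibration(n)/cal(n)/' h.py; sed -i '2a import functools\ncal=functools.lru_cache(None)(lambda n: env.calibration(n))' h.py
cat > line.py <<'E'
from h import *
import sys
lo,hi,tag=float(sys.argv[1]),float(sys.argv[2]),sys.argv[3]
im,d=env.grab_frame("top")
A,bys=measure(im,tag);X=[];Y=[]
for i,bx in enumerate(range(-15,78,4)):
    k=(bys<hi)&(bys>lo);g=A[i][k];b=bys[k]
    bg=cv2.GaussianBlur(g.reshape(1,-1),(0,0),8)[0];j=np.argmin(g-bg)
    w=np.clip(bg-g,0,None);s=slice(max(0,j-6),j+7);X.append(bx);Y.append(float((w[s]*b[s]).sum()/w[s].sum()));print(bx,round(Y[-1],1),round(float((bg-g).max())),end=' | ')
print("\nmedian",np.median(Y),env.state()["time_s"])
E
python3 line.py -150 -125 a
```

```text
-15 -134.4 53 | -11 -134.4 47 | -7 -134.0 56 | -3 -134.5 53 | 1 -133.8 52 | 5 -134.0 55 | 9 -134.6 50 | 13 -133.8 52 | 17 -134.3 51 | 21 -134.2 45 | 25 -134.0 57 | 29 -134.6 56 | 33 -134.1 47 | 37 -134.2 57 | 41 -134.7 54 | 45 -133.9 51 | 49 -134.4 56 | 53 -134.7 47 | 57 -134.4 65 | 61 -134.5 77 | 65 -134.5 59 | 69 -134.1 67 | 73 -134.6 72 | 77 -134.1 57 | 
median -134.3424935313825 9.45
```

View pics/prof_a.png

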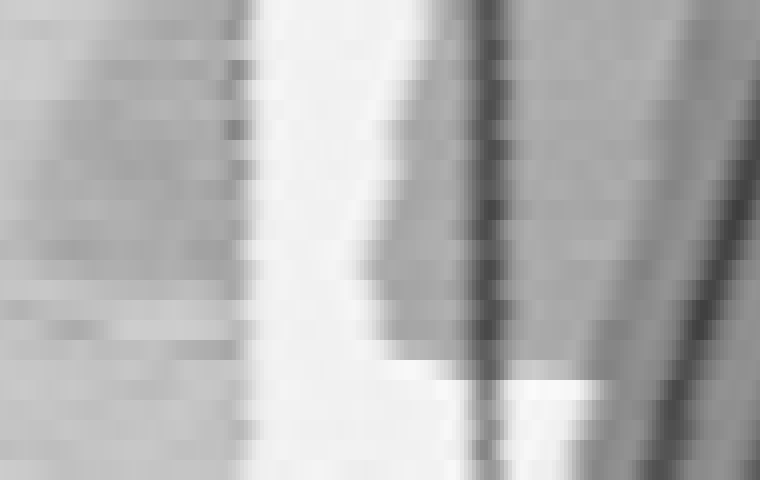

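The line measures at by = -134.3 mm and is parallel to the edge at -149.7, so about 15 mm remains. I'll push 12 mm and re-measure.

arm_command(slide=[[0,0.3,0],[0,0.6,0],[0,0.9,0],[0,1.1,0],[0,1.2,0],[0,1.2,0],[0,1.2,0]], turn=[[0,0,0],[0,0,0],[0,0,0],[0,0,0],[0,0,0],[0,0,0],[0,0,0]], grip=[255,255,255,255,255,255,255])

```text
time_s: 10.03
ee_pos: [626.9, -82.4, 39.0]
ee_rot: [-82.2, 90.0, 107.7]
force: [-0.4, 3.7, 5.2]
gripper_width: 0.3
```

```bash
python3 line.py -158 -136 b; python3 - <<'E'
from h import *
goal(30,-6.5,39.5,-1)
im,d=env.grab_frame("side")
cv2.imwrite("pics/side8.png",cv2.resize(im[230:350,300:460,::-1],None,fx=5,fy=5,interpolation=cv2.INTER_CUBIC))
E
```

```text
-15 -145.7 47 | -11 -145.0 51 | -7 -145.4 53 | -3 -145.2 41 | 1 -145.1 55 | 5 -145.6 52 | 9 -144.8 53 | 13 -145.1 47 | 17 -145.6 43 | 21 -144.9 57 | 25 -145.4 50 | 29 -144.8 47 | 33 -145.2 57 | 37 -145.6 49 | 41 -145.0 51 | 45 -145.3 53 | 49 -145.7 46 | 53 -145.2 56 | 57 -145.4 74 | 61 -145.2 55 | 65 -145.3 66 | 69 -145.8 56 | 73 -137.2 55 | 77 -145.5 53 | 
median -145.25301184389727 10.0833
target [627.67081894 -81.94533761  39.5       ] slide cm [-0.05  -0.037 -0.079] turn [0.     0.0001 0.0006] force [-1.6  4.6  4.9] b [29.2 -6.9] [627.  -82.4  39. ] [-81.68  89.97 108.22] 10.0833
```

View pics/prof_b.png

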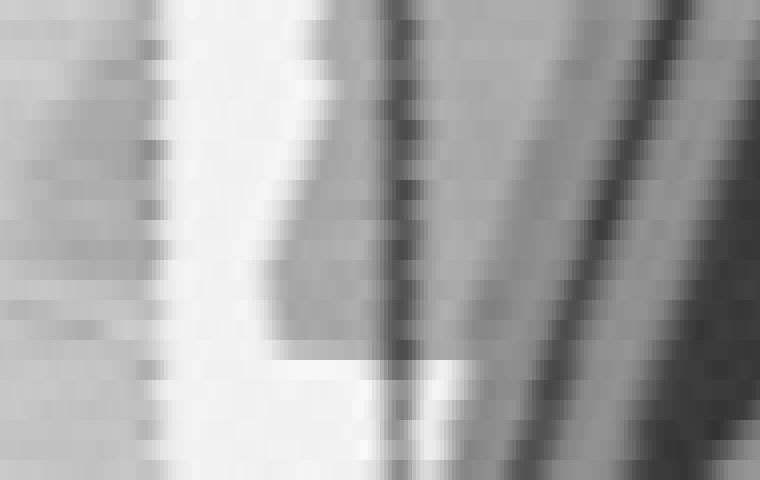

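View pics/side8.png

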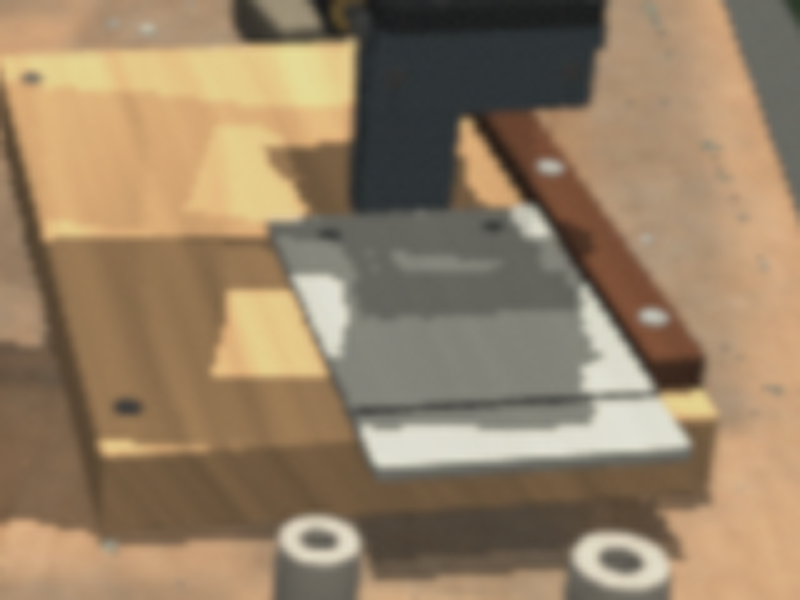

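arm_command(slide=[[0,0.15,0],[0,0.3,0],[0,0.4,0],[0,0.45,0],[0,0.45,0],[0,0.45,0]], turn=[[0,0,0],[0,0,0],[0,0,0],[0,0,0],[0,0,0],[0,0,0]], grip=[255,255,255,255,255,255])

```text
time_s: 10.63
ee_pos: [627.7, -86.8, 39.0]
ee_rot: [-83.2, 90.0, 106.7]
force: [-0.4, 4.4, 5.4]
gripper_width: 0.1
```

```bash
python3 line.py -162 -140 c
```

```text
-15 -149.3 51 | -11 -149.6 58 | -7 -150.0 49 | -3 -149.4 53 | 1 -149.9 55 | 5 -149.9 46 | 9 -149.4 56 | 13 -149.8 52 | 17 -149.4 46 | 21 -149.5 53 | 25 -149.9 47 | 29 -149.2 52 | 33 -149.9 50 | 37 -149.7 43 | 41 -149.5 47 | 45 -149.9 54 | 49 -149.6 40 | 53 -149.6 52 | 57 -150.2 77 | 61 -149.6 47 | 65 -150.0 49 | 69 -150.5 45 | 73 -149.1 40 | 77 -148.6 37 | 
median -149.6309940289338 10.6833
```

arm_command(slide=[[0,-0.5,0],[0,-1.5,0],[0,-2,0],[-3,-2,0],[-7,-2,0],[-10,-4,1],[-13,-7,3],[-15,-10,6],[-15,-13,9],[-15,-16,12],[-15,-19,14],[-15,-22,15],[-15,-25,15],[-15,-27,15],[-15,-27,15],[-15,-27,15]], turn=[[0,0,0],[0,0,0],[0,0,0],[0,0,0],[0,0,0],[0,0,0],[0,0,0],[0,0,0],[0,0,0],[0,0,0],[0,0,0],[0,0,0],[0,0,0],[0,0,0],[0,0,0],[0,0,0]], grip=[255,255,255,255,255,255,255,255,255,255,255,255,255,255,255,255])

```text
time_s: 12.02
ee_pos: [433.0, 153.4, 188.6]
ee_rot: [66.7, 89.9, -103.2]
force: [0.3, -1.1, 0.2]
gripper_width: 0.3
```

```bash
python3 line.py -162 -140 d; python3 - <<'E'
from h import *
for n in("side","top"):
    im,d=env.grab_frame(n)
    cv2.imwrite(f"pics/{n}9.png",im[:,:,::-1])
w=warp("top",im,36,X0,X1,Y0,Y1,S);cv2.imwrite("pics/rect9.png",cv2.resize(w[:,:,::-1],None,fx=.45,fy=.45))
np.savez("top9.npz",im=im)
try:
    q,_=quad(big(plate_mask(w)));print("plate board-frame",w2b(q).round(1),w2b(q).mean(0),[np.linalg.norm(q[i]-q[i-1]).round(1) for i in range(4)])
    e=q[0]-q[1];print(np.degrees(np.arctan2(-e[0],e[1])))
except Exception as e:print(e)
E
```

```text
-15 -149.3 54 | -11 -149.4 65 | -7 -150.0 62 | -3 -149.2 62 | 1 -149.8 69 | 5 -149.9 55 | 9 -149.4 65 | 13 -149.9 72 | 17 -149.3 56 | 21 -149.6 66 | 25 -150.0 60 | 29 -149.1 66 | 33 -149.7 65 | 37 -149.8 50 | 41 -149.4 59 | 45 -150.0 66 | 49 -149.6 49 | 53 -149.6 63 | 57 -150.1 66 | 61 -149.5 52 | 65 -149.8 60 | 69 -150.2 58 | 73 -149.5 64 | 77 -149.8 56 | 
median -149.66480739570437 12.0667
plate board-frame [[  79.5  -19.3]
 [  79.1 -179.7]
 [ -21.  -180.1]
 [ -21.   -19.1]] [ 29.15906428 -99.53358252] [np.float32(100.5), np.float32(160.4), np.float32(100.1), np.float32(161.0)]
9.750576
```

View pics/rect9.png

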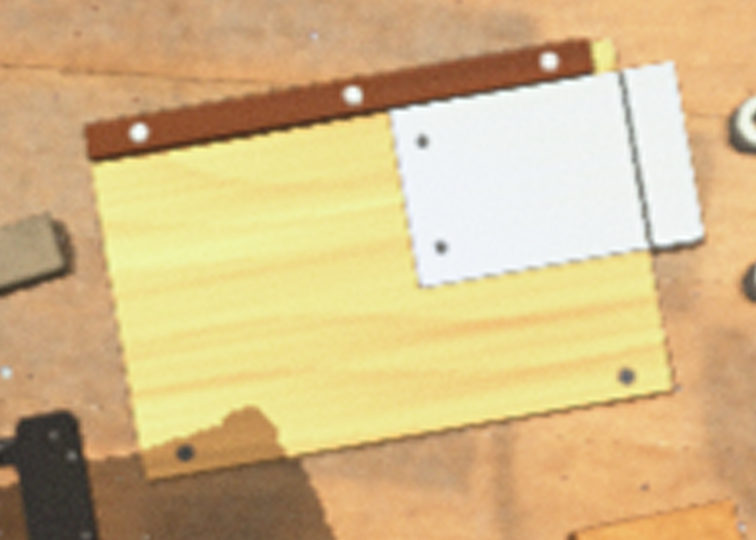

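View pics/side9.png

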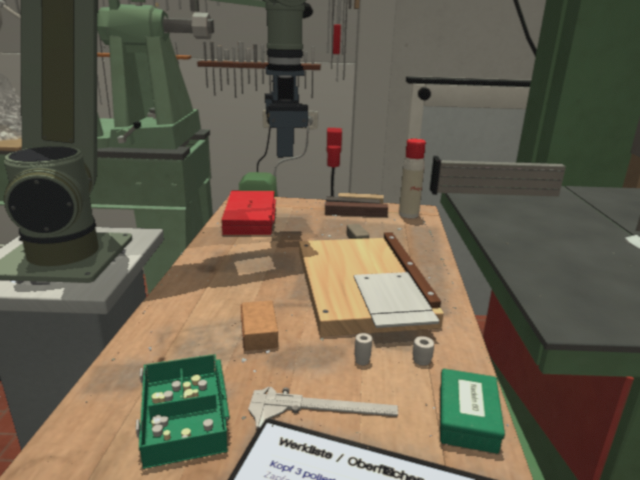

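```bash
python3 - <<'E'
from workcell import env
print(env.job_done(), env.state()["time_s"])
E
```

```text
the job is handed in; nothing more can be done
the job is handed in; nothing more can be done
```

The plate is flush against the fence, with its black line over the board's open right-hand end, and I handed the job in at about 12 s of the 59 s allowed. I pushed it square against the fence with the open fingers. Then I slid it along the fence with the closed fingers on its left end and drew the arm clear.

Last checks, from the top camera, in the board's frame as measured at the start:

| Check | Measured | Needed |
|---|---|---|
| Middle of the line | y about -149.7 mm | within 4 mm of the open edge, measured at about -149.7 mm |
| Plate centre | x about 29.2 mm | above 27 mm |
| Angle to the board | about 0.15° | below 2° |

- **Other objects:** the whetstone, sanding block and both collets look unmoved in the final pictures. I judged that by eye and did not measure them again.
- **Disagreement:** at contact, the robot's position readings differed from what the nominal finger sizes predict by about 4 to 5 mm. I therefore set the final position by the camera alone.

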